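# Crack open a stuck mast box and hold its lid ajar

## Robot

A 6-joint arm with a two-finger parallel gripper is mounted at the origin on the work surface. World frame = base frame: x ahead of the robot, y to its left, z up, the work surface at z = 0. Lengths are in mm, angles in rad, forces in N, time in s.
With the tool pointing down it reaches from about 375 to 975 mm from the base axis. Payload 3.8 kg.
Tool frame: the origin (TCP) lies midway between the tips of the shut fingers; the grasp point (between the pads) lies 19 mm behind it; z points along the fingers, y is the direction in which the jaws open and shut (so a half turn about z gives the same grasp; the last joint's range is limited). The gripper opens to 85 mm and grips with 20 to 120 N. Pads are 22 mm wide; open, the fingers measure 114 mm over their backs; the gripper's body (76 mm by 85 mm) begins 54 mm behind the grasp point. The pads swing forward as they close: fully open they stand 13 mm farther back than shut.
Start: joints at [-0.037, 0.264, 1.604, -0, 1.274, -0.037], TCP at [674.995, -0.002, 231.28] pointing down, gripper open.
Joint ranges: [-2.63, 2.63], [-0.94, 2.18], [0.31, 2.57], [-1.31, 4.45], [0, 2.66], [-2.55, 2.55]. Speed limits (rad/s): [2.57, 2.57, 3.14, 3.14, 3.14, 3.14].

## Interface

Orientations are given as a 3x3 rotation matrix whose columns are the frame's x, y, z axes.
In Python, from plant import r gives the robot as it stands. The module is installed in compiled form; this text tells all that it offers. Calls block until the motion is done:
- r.movep(position, orientation): joint-space move of the TCP to a pose.
- r.movel(position, ori=None, v=150, stop_force=None): straight line of the TCP; ori=None keeps the orientation; v is the mean speed in mm/s. With stop_force (N) it stops when the force on the tool has changed by that much, and returns True; else False.
- r.set_joints(angles): joint-space move.
- r.gripper_to(opening, f_grip=None): finger opening in mm; f_grip is the grip in N (None keeps the last); returns when the fingers have stopped.
- r.hold(seconds).
- r.solve_ik(position, orientation): joint angles nearest the present ones, or None.
- r.read_state(): the state.
- r.grab_frame(name): name is "scene" or "side" or "wrist"; returns a dict with "frame" (420x560x3 uint8, red, green, blue), "depth" (420x560 float32, mm along the optical axis (not along the pixel's ray), 0 where there is no reading), "camera_matrix" (3x3 intrinsics, pixels), "R" (3x3) and "t" (3): a world point X has camera coordinates R X + t; the wrist camera has in their place "tool_from_camera" (4x4, takes a point from camera to tool coordinates, whose origin is the TCP and whose axes are the flange's). Camera axes: x right, y down, z forward; pixel columns grow to the right and rows downward; lengths in mm; the calibration is good to about 2 mm. A picture is of the moment at which its call begins: read the wrist's pose just before it.
A pose or a line that the arm cannot do raises r.MotionError and nothing moves.
- r.finish_job(): hands the job in, once; it reports no verdict.
The state is a dict: "time": time; "joint_positions": joint angles; "dq": joint speeds; "tau": joint torques, N m; "ee_pos": TCP position; "ee_rot": TCP orientation; "force": force on the tool from outside, world axes, zero at the start; "ft_torque": the same for the moment, N m; "gripper_width": finger opening in mm.
Only numpy, scipy, OpenCV 4.12 (cv2) and the standard library are available. Lean on these libraries where they do the work, as an engineer would, in place of code of your own. Each camera call takes 0.05 s, during which the arm holds its last target.

## Task

The lid screws of the grey mast box are already out and lie in the steel screw cup: so that none gets lost, first put the loose cover on the cup, seated and level on the rim, and let go of it. Then take the mast box's lift-off lid by its bow handle, break it free from the stuck rubber seal without letting it jump up (never more than 50 mm, to keep the bench dust out of the circuit), and hold it level over the box with a gap of about 25 mm all round so that I can look inside. Finish while still holding the lid there by the handle, and leave everything else on the bench where it is.

Things in the scene. Friction and masses are not known exactly. Their poses are not given: they have to be found in the camera images.
- cover_knob (a point): Loose cover of the screw cup, lying right way up on the 2 mm mat: aluminium disc, 90 mm diameter, 4 mm thick; upright black knob on top, 20 mm diameter, 26 mm high; below the disc a locating plug, 69 mm diameter, 7 mm deep, on which it rests. This point: centre of the knob, half-way up, 13 mm above the disc's top, 24 mm above the plug's underside. About 0.11 kg. z up its axis.
- cover_seat (a point): The same cover: centre of the underside of its disc, 17 mm below the knob's centre. When the cover is seated this point coincides with cup_rim. z is the cover's axis.
- cup_rim (a point): Screw cup, loose, standing open on the mat with four screws on its floor: straight steel cup, 84 mm outer, 77 mm inner diameter, 45 mm high, 0.3 kg. This point: centre of its mouth, level with the top of the rim; z up its axis. The cover's plug has 4 mm of play all round in the mouth.
- bow (a point): Bow handle in the middle of the mast box's lift-off lid: flat-sided aluminium bar 12 mm wide, 14 mm high, 88 mm between its legs, free on both sides. This point: the bar's centre, 36 mm above the lid's top, 145 mm above the bench when shut; y along the bar, x across it, z up. The stuck lid gives only at an upward pull of about 13 to 20 N in all; the pull then drops, and it is free 13 mm higher.
- lid_rim (a point): The grey lid, 176 mm along x, 216 mm along y, about 0.45 kg, its weight central: centre of the plane of its lower edge, 58 mm below the bar's centre, axes as the handle's. Shut, this point coincides with box_rim; its height above box_rim is the gap. Tongues reach 21 mm below this plane into the box and keep it in place.
- box_rim (a point): Lower half of the mast box, fixed: centre of its mouth, level with the top of its rim, 87 mm above the bench. z up, x from the box's front (robot's side) to its rear. 170 mm along x, 210 mm along y, screwed to a plywood board of 215 x 285 mm that is fixed to the bench.
- screwdriver: Bystander: screwdriver with a green handle, 190 mm long, lying on the mat's far edge beyond the cup and the cover; origin under its middle.
- coax_adapter: Bystander: brass coax adapter, 21 mm diameter, 34 mm high, upright on the mat on the robot's side; origin under its centre.
- filter: Bystander: small aluminium filter box, 38 x 95 x 26 mm, on the bench in front of the mast box; origin under its centre.
- multimeter: Bystander: slate-grey multimeter, 78 x 165 x 40 mm, lying at the back; origin under its centre.
- solder_reel: Bystander: reel of solder, 62 mm diameter, 50 mm high, on the right; origin under its centre.
- mug: Bystander: blue mug, 80 mm diameter, 92 mm high, on the left; origin under its centre.
- cleaner: Bystander: small clear bottle, 48 mm diameter, 115 mm high, at the back; origin under its centre.
Mind the look-alikes: they are no part of the job. What is shaped like the part that bears cover_knob but blue is not meant. What is shaped like the part that bears cup_rim but purple is not meant.

How it is judged (in metres and radians):
On the way, in this order (a step that is already met when the one before it is completed fails the run):
1. the cover sits seated and level on the cup's rim, let go, while the lid is still shut (distance between cover_seat and cup_rim below 0.0065 m and z of cover_seat in the frame of cup_rim below 0.0025 m and angle between the z axis of cover_seat and the z axis of cup_rim, either way round below 0.04 rad and angle between cup_rim's own z axis and vertical below 0.05 rad and height (world z) of cup_rim below 0.052 m and contact force between the fingers and cover below 0.1 N and z of lid_rim in the frame of box_rim below 0.004 m), for 0.3 s.
2. the lid is broken free of its seal, by the handle in the fingers (z of lid_rim in the frame of box_rim above 0.013 m and contact force between the fingers and lid above 2 N), for 0.1 s.
At the end, for the whole second after the job is handed in: Lid at rest in the fingers, clear of the box, 15 to 37 mm above its shut place, level within 7 degrees, within 30 mm and 11 degrees of its place seen from above; cover level (0.04 rad) and fully down (2.5 mm) on the rim of the upright screw cup (z of lid_rim in the frame of box_rim between 0.015 and 0.037 m and angle between lid_rim's own z axis and vertical below 0.12 rad and horizontal distance between lid_rim and box_rim below 0.03 m and angle between the y axis of lid_rim and the y axis of box_rim, either way round below 0.2 rad and linear speed of lid below 0.02 m/s and contact force between the fingers and lid above 2 N and contact force between lid and mast_box below 0.1 N and distance between cover_seat and cup_rim below 0.0065 m and z of cover_seat in the frame of cup_rim below 0.0025 m and angle between the z axis of cover_seat and the z axis of cup_rim, either way round below 0.04 rad and angle between cup_rim's own z axis and vertical below 0.05 rad and height (world z) of cup_rim below 0.052 m); the arm keeps its last pose, push and grip.
It fails at once if the lid rose more than 55 mm (z of lid_rim in the frame of box_rim above 0.055 m).
It fails at once if a bystander moved by more than 40 mm (distance of any of screwdriver, coax_adapter, filter, multimeter, solder_reel, mug, cleaner from where it was at the start of the episode above 0.04 m).
It also fails if it takes over 50 s, if anything falls off the work surface, if the arm or the gripper's body presses on something with over 40 N, if the wrist force passes 120 N, or if a joint passes its speed limit or range.

## Working session

There is one attempt and no reset: what is moved stays moved. The work goes in short steps, each a Python script; the robot and the scene stay as the last script left them, time stands still between calls to the robot, and variables do not carry over. Pictures are saved under pics/ and viewed, and the job is handed in when it is done.

```bash
mkdir -p pics; ls; python3 - <<'E'
from plant import r
import cv2,pickle
for n in("scene","side","wrist"):
    s=r.read_state(); f=r.grab_frame(n); f["state"]=s
    pickle.dump(f,open(f"{n}0.pkl","wb")); cv2.imwrite(f"pics/{n}0.png",f["frame"][:,:,::-1])
    print(n,f["camera_matrix"].tolist(),(f["depth"]>0).mean())
    print(f.get("R"),f.get("t"),f.get("tool_from_camera"))
print(s)
E
```

```text
pics
scene [[391.40759372848476, 0.0, 278.77312388478236], [0.0, 391.40759372848476, 206.86680171403546], [0.0, 0.0, 1.0]] 0.9960501700680272
[[-0.85701564  0.51502974  0.01638786]
 [ 0.39086756  0.67047428 -0.63062413]
 [-0.33577782 -0.53404925 -0.77591536]] [ 480.1884073  -170.01176204 1556.86492865] None
side [[490.43549940682743, 0.0, 274.623735245787], [0.0, 490.43549940682743, 206.75122830299168], [0.0, 0.0, 1.0]] 0.9959353741496598
[[ 0.99227146 -0.1235398   0.01163046]
 [-0.07307704 -0.65754899 -0.74985937]
 [ 0.10028508  0.74321413 -0.66149501]] [-537.69542634  141.78913771 1301.30971056] None
wrist [[350.95449335312856, 0.0, 284.12211450372826], [0.0, 350.95449335312856, 209.9427347509672], [0.0, 0.0, 1.0]] 0.9961224489795918
None None [[-2.19618594e-03 -9.54078649e-01 -2.99548175e-01  7.64854177e+01]
 [ 9.99996350e-01 -1.62394406e-03 -2.15927728e-03  1.94098118e-01]
 [ 1.57367087e-03 -2.99551824e-01  9.54078733e-01 -1.42521282e+02]
 [ 0.00000000e+00  0.00000000e+00  0.00000000e+00  1.00000000e+00]]
{'time': 0.1, 'joint_positions': array([-3.69425546e-02,  2.64682245e-01,  1.60527393e+00, -1.49719910e-05,
        1.27373585e+00, -3.68725405e-02]), 'dq': array([-0.00076643, -0.00063205, -0.00282856, -0.00047905,  0.00097897,
       -0.00102284]), 'tau': array([ 2.96398039e-04, -5.16707003e+01, -3.68589377e+01,  1.30520286e-05,
        6.22219843e-03,  5.24967299e-05]), 'ee_pos': array([ 6.74309590e+02, -1.00376924e-02,  2.30063862e+02]), 'ee_rot': array([[ 6.56828814e-05,  9.99997796e-01, -2.09846292e-03],
       [ 9.99999996e-01, -6.55503358e-05,  6.32318585e-05],
       [ 6.30941642e-05, -2.09846706e-03, -9.99997796e-01]]), 'force': array([ 0.77565425, -0.77029658, -0.33449486]), 'ft_torque': array([-0.00404274, -0.03256361, -0.04957125]), 'gripper_width': 85.6184774188899}
```

View pics/scene0.png

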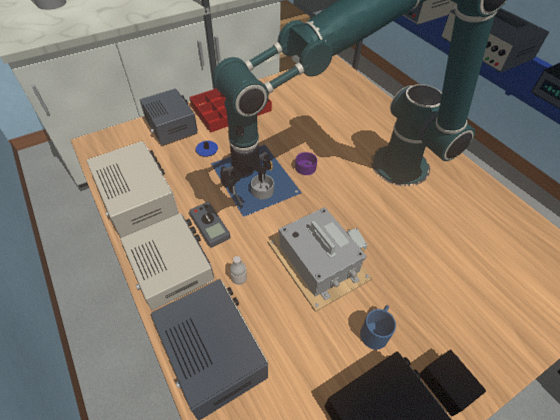

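View pics/side0.png

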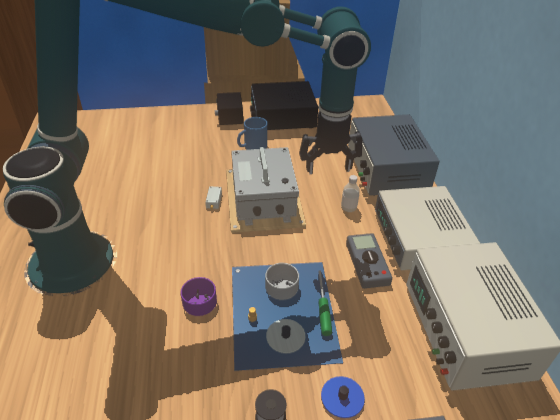

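View pics/wrist0.png

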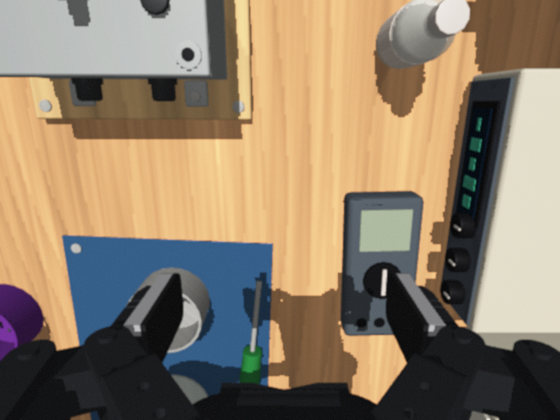

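Side view: steel cup at about (282,282) and aluminium cover with black knob at about (286,335), both on the mat. The look-alikes are the purple cup at (199,296) and the blue cover at (343,397), both off the mat. The steel cup and aluminium cover fit the description. The mast box handle is at (265,165). I'll measure these and enlarge a crop.

```bash
cat > h.py <<'E'
import numpy as np,cv2,pickle
def cloud(f,state=None):
    d=f["depth"].astype(float);K=f["camera_matrix"];h,w=d.shape
    u,v=np.meshgrid(np.arange(w),np.arange(h))
    P=np.stack([(u-K[0,2])/K[0,0]*d,(v-K[1,2])/K[1,1]*d,d],-1)
    if "R" in f: W=(P-f["t"])@f["R"]
    else:
        s=state or f["state"];T=np.asarray(f["tool_from_camera"])
        W=(P@T[:3,:3].T+T[:3,3])@np.asarray(s["ee_rot"]).T+s["ee_pos"]
    W[d<=0]=np.nan
    return W
def circ(p):
    A=np.c_[2*p,np.ones(len(p))];x=np.linalg.lstsq(A,(p**2).sum(1),rcond=None)[0]
    return x[:2],np.sqrt(x[2]+x[:2]@x[:2])
E
python3 - <<'E'
from h import *
f=pickle.load(open("side0.pkl","rb"));W=cloud(f);I=f["frame"]
c=I[230:420,160:400,::-1];cv2.imwrite("pics/crop_side.png",cv2.resize(c,None,fx=3,fy=3,interpolation=cv2.INTER_CUBIC))
for n,uv in dict(cup=(282,282),cover=(275,338),knob=(286,328),mat=(245,350),purple=(199,296),bow=(264,160),lid=(280,170),driver=(325,315),coax=(253,312),filter=(214,195),mm=(368,260)).items(): print(n,W[uv[1],uv[0]].round(1),I[uv[1],uv[0]])
def box(u0,u1,v0,v1,z0,z1,W=W):
    m=np.zeros(W.shape[:2],bool);m[v0:v1,u0:u1]=1
    m&=(W[...,2]>z0)&(W[...,2]<z1);return W[m]
p=box(260,302,260,302,42,52);print("cup rim",circ(p[:,:2]),np.median(p[:,2]),len(p))
p=box(262,310,315,355,9,18);print("disc",circ(p[:,:2]),np.median(p[:,2]),len(p),p.min(0),p.max(0))
p=box(275,297,315,345,30,50);print("knob",circ(p[:,:2]),p.min(0),p.max(0),len(p))
for n in("side","scene"):
    f=pickle.load(open(n+"0.pkl","rb"));Wn=cloud(f)
    m=(Wn[...,2]>138)&(Wn[...,2]<165)&(Wn[...,0]>400)&(Wn[...,0]<700)&(Wn[...,1]>50)&(Wn[...,1]<400)
    if n=="side": m[:, 310:]=0
    p=Wn[m];print(n,"bow",len(p),p.min(0),p.max(0),np.median(p,0))
    mm=cv2.minAreaRect(p[:,:2].astype(np.float32));print(mm)
    m=(Wn[...,2]>100)&(Wn[...,2]<118)&(Wn[...,0]>400)&(Wn[...,0]<700)&(Wn[...,1]>50)&(Wn[...,1]<400)
    if n=="side": m[:, 310:]=0
    p=Wn[m];print("lid",len(p),np.median(p[:,2]),cv2.minAreaRect(p[:,:2].astype(np.float32)))
E
```

```text
cup [ 542.6 -144.5    8.7] [190 189 183]
cover [ 504.1 -308.8   13.4] [96 98 96]
knob [ 529.5 -302.9   39.3] [40 39 41]
mat [ 434.3 -324.6    2. ] [52 57 69]
purple [ 333.5 -162.3    5.1] [140  85 161]
bow [532.6 183.5 153. ] [191 196 188]
lid [580.1 190.1 108.7] [169 171 167]
driver [ 626.9 -268.8   26. ] [ 74 152  88]
coax [ 460.1 -245.7   32.5] [170 131  72]
filter [383.1 198.9  24.4] [204 208 198]
mm [ 767.7 -123.8   40.5] [70 60 53]
cup rim (array([ 539.71194486, -153.47718451]), np.float64(39.98919450946129)) 45.9957548336816 169
disc (array([ 528.60407903, -302.62044046]), np.float64(33.1720007426296)) 12.756537694888033 942 [ 483.98261458 -348.1162185     9.07514161] [ 573.06178101 -257.72493932   17.78025736]
knob (array([ 528.3102947 , -303.21005376]), np.float64(7.364985973851858)) [ 519.77727227 -313.86381496   30.56131093] [ 536.76899023 -292.66585921   41.84305457] 63
side bow 116 [525.14689169 140.52043572 139.14380446] [537.34434208 250.83806395 155.48943941] [530.74094963 189.53208305 150.74369597]
((531.169677734375, 195.6707763671875), (12.053963661193848, 110.29727935791016), 0.18348366022109985)
lid 2689 108.51710298093494 ((531.2227783203125, 197.64837646484375), (222.00131225585938, 175.88662719726562), 89.93275451660156)
scene bow 178 [528.40713942 146.16266811 138.00062827] [541.90907902 255.04932839 156.02920695] [536.83048956 205.55307617 151.37534396]
((535.3468017578125, 200.58584594726562), (13.244881629943848, 108.88086700439453), 0.7149496078491211)
lid 3348 109.74135291323917 ((534.4708862304688, 200.70681762695312), (219.13763427734375, 177.7911376953125), 89.40738677978516)
```

View pics/crop_side.png

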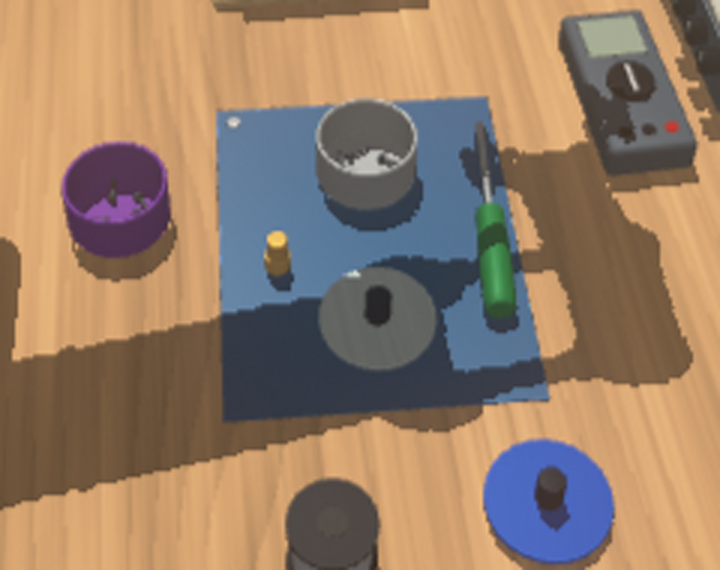

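The crop confirms it: the cup on the mat is grey steel with screws inside, and the cover is grey aluminium with a black knob at crop (378,305). The purple cup is at (115,200) and the blue cover at (550,500). Next I'll refine with the wrist camera.

```bash
python3 - <<'E'
from plant import r
from h import *
R=np.array([[0,1,0],[1,0,0],[0,0,-1.]])
r.movep([532,-265,200],R)
s=r.read_state();f=r.grab_frame("wrist");f["state"]=s;pickle.dump(f,open("w1.pkl","wb"))
cv2.imwrite("pics/w1.png",f["frame"][:,:,::-1]);print(s["time"],s["ee_pos"],s["ee_rot"].round(4).tolist())
W=cloud(f)
def near(c,rad,z0,z1):
    m=(np.hypot(W[...,0]-c[0],W[...,1]-c[1])<rad)&(W[...,2]>z0)&(W[...,2]<z1);return W[m]
p=near((539,-153),60,42,56);print("rim",len(p),circ(p[:,:2]),np.median(p[:,2]),cv2.minEnclosingCircle(p[:,:2].astype(np.float32)))
p=near((528,-303),60,9,18);print("disc",len(p),cv2.minEnclosingCircle(p[:,:2].astype(np.float32)),np.median(p[:,2]),p.min(0),p.max(0))
p=near((528,-303),25,35,48);print("knobtop",len(p),cv2.minEnclosingCircle(p[:,:2].astype(np.float32)),np.median(p,0))
E
```

```text
1.3083 [ 532.79432856 -264.3844314   200.32784977] [[-0.0005, 1.0, 0.001], [1.0, 0.0005, 0.0002], [0.0002, 0.001, -1.0]]
rim 1455 (array([ 542.18799848, -151.38332589]), np.float64(39.711933224265174)) 46.5326395554182 ((542.27294921875, -151.02476501464844), 41.931983947753906)
disc 5573 ((530.411376953125, -300.6888122558594), 44.898643493652344) 12.734256708478341 [ 485.51694392 -345.0387579     9.43427463] [ 575.19446538 -256.3997578    17.94770729]
knobtop 343 ((530.3211059570312, -300.5421142578125), 9.775935173034668) [ 530.48231854 -299.88259747   38.61771086]
```

View pics/w1.png

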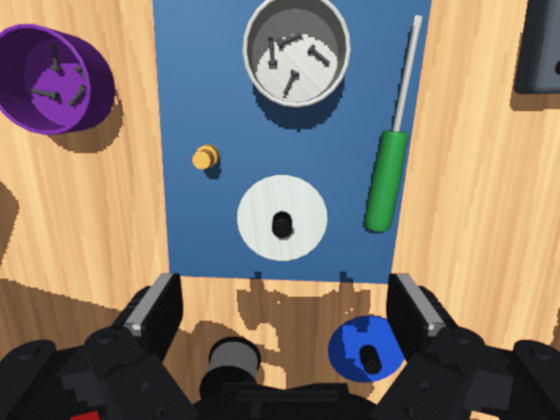

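The wrist view shows the cup mouth at (297,50), the cover at (282,218) and the knob at (282,222). The positions agree with the side view in relative terms, so I'll grasp the knob.

```bash
python3 - <<'E'
from plant import r
from h import *
R=np.array([[0,1,0],[1,0,0],[0,0,-1.]])
r.movep([530.4,-300.6,90],R)
r.gripper_to(50)
print(r.read_state()["ee_pos"],r.movel([530.4,-300.6,17.5],R,v=60,stop_force=6))
print(r.read_state()["ee_pos"])
r.gripper_to(10,f_grip=40)
s=r.read_state();print(s["time"],s["ee_pos"],s["gripper_width"],s["force"])
r.movel([530.4,-300.6,90],R,v=60);r.hold(.3)
s=r.read_state();print(s["time"],s["ee_pos"],s["gripper_width"],s["force"])
f=r.grab_frame("wrist");f["state"]=s;pickle.dump(f,open("w2.pkl","wb"));cv2.imwrite("pics/w2.png",f["frame"][:,:,::-1])
f=r.grab_frame("side");pickle.dump(f,open("s2.pkl","wb"));cv2.imwrite("pics/s2.png",cv2.resize(f["frame"][180:400,180:400,::-1],None,fx=2.7,fy=2.7))
E
```

```text
[ 531.02143174 -300.74353122   91.16678271] False
[ 530.83082445 -300.87999131   18.08040903]
4.075 [ 530.84276138 -300.87818451   18.09783816] 18.394199289914194 [-0.32624898  0.12564322  3.01654349]
5.7333 [ 530.28215529 -300.51408866   89.72149284] 18.34525840662631 [-0.31250238  0.09231185 -1.45640531]
```

View pics/w2.png

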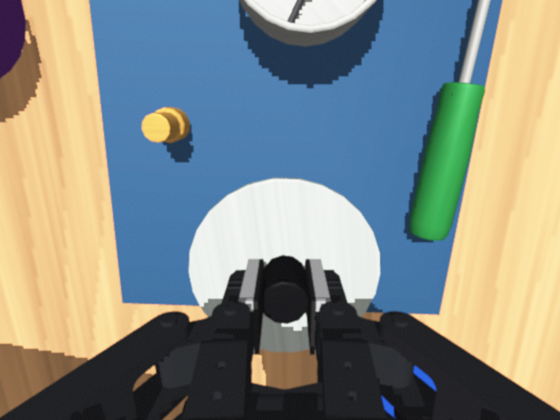

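View pics/s2.png

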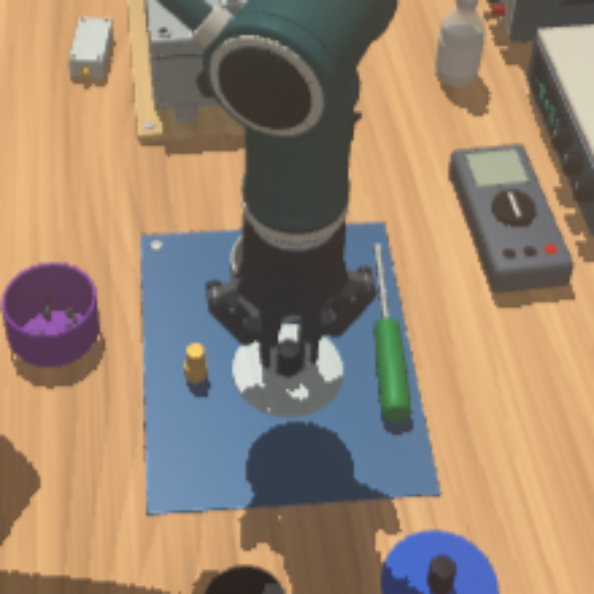

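The cover is held by its knob, with the disc centred at about (285,265). I'll check its tilt and centre in the hand, then hover over the cup.

```bash
cat >> h.py <<'E'
def disc(W,c,z0,z1,rad=50):
    m=(np.hypot(W[...,0]-c[0],W[...,1]-c[1])<rad)&(W[...,2]>z0)&(W[...,2]<z1)
    p=W[m]
    for k in range(4):
        A=np.c_[p[:,:2]-c,np.ones(len(p))];x=np.linalg.lstsq(A,p[:,2],rcond=None)[0]
        e=abs(A@x-p[:,2]);p=p[e<max(1.5,2.5*np.median(e))]
    return x,cv2.minEnclosingCircle(p[:,:2].astype(np.float32)),len(p)
E
python3 - <<'E'
from plant import r
from h import *
f=pickle.load(open("w2.pkl","rb"));print("held",disc(cloud(f),np.array([530.4,-300.6]),75,92))
R=np.array([[0,1,0],[1,0,0],[0,0,-1.]])
r.movel([542.2,-151.2,90],R,v=120);r.hold(.2)
s=r.read_state();f=r.grab_frame("wrist");f["state"]=s;pickle.dump(f,open("w3.pkl","wb"));cv2.imwrite("pics/w3.png",f["frame"][:,:,::-1])
W=cloud(f);print(s["time"],s["ee_pos"],s["force"]);print("held",disc(W,np.array([542.2,-151.2]),75,92))
m=(np.hypot(W[...,0]-542,W[...,1]+151)<60)&(W[...,2]>42)&(W[...,2]<52);print("rim",m.sum(),circ(W[m][:,:2]) if m.sum()>20 else 0)
E
```

```text
held (array([-2.32836246e-03,  1.64226746e-03,  8.44223703e+01]), ((530.2072143554688, -301.0276184082031), 45.14267349243164), 16893)
7.4333 [ 542.17877309 -151.80323447   89.98748269] [ 0.0318425   0.52177752 -2.14298525]
held (array([-2.64793884e-03,  8.05214900e-04,  8.47075820e+01]), ((542.4445190429688, -152.35556030273438), 45.30276107788086), 16869)
rim 853 (array([ 542.12385413, -149.86922804]), np.float64(39.3369878486669))
```

View pics/w3.png

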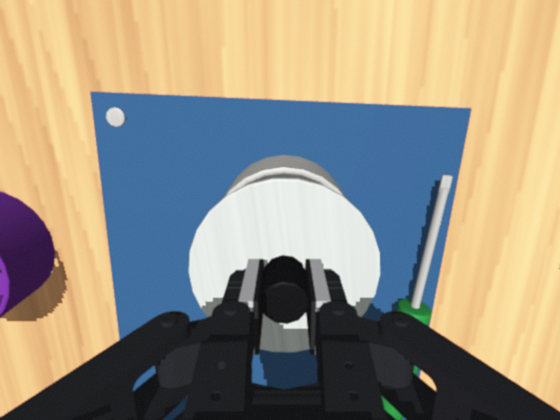

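The cover is level in the hand. The cup's far rim shows behind it at about (285,175), and the residual offset is about 1 mm in y, so I'll shift by that and lower.

```bash
python3 - <<'E'
from plant import r
from h import *
R=np.array([[0,1,0],[1,0,0],[0,0,-1.]])
c=[542.1,-149.9]
r.movel([*c,68],R,v=60)
hit=r.movel([*c,54.5],R,v=15,stop_force=3)
s=r.read_state();print(hit,s["time"],s["ee_pos"],s["force"])
f=r.grab_frame("wrist");f["state"]=s;cv2.imwrite("pics/w4.png",f["frame"][:,:,::-1]);W=cloud(f);print("disc",disc(W,np.array([542.2,-151.2]),40,60))
E
```

```text
True 8.75 [ 541.88303426 -149.83927027   56.05154813] [-0.70073755 -0.57598954  4.76303025]
disc (array([-1.62956927e-03,  2.70109861e-04,  5.08066650e+01]), ((541.6620483398438, -150.3510284423828), 45.182804107666016), 16845)
```

View pics/w4.png

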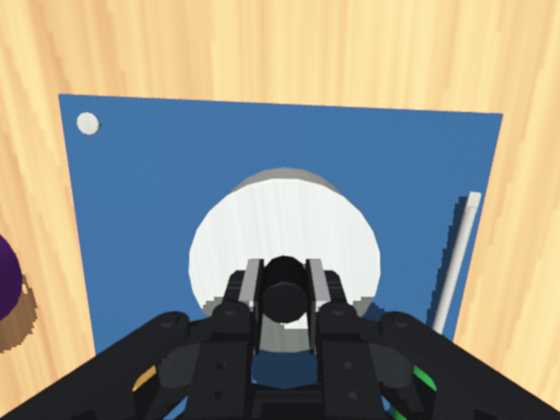

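The disc's top is at 50.8 mm, where 51 mm is expected when seated, and contact was at 56 mm. I'll release it, back off and check.

```bash
python3 - <<'E'
from plant import r
from h import *
R=np.array([[0,1,0],[1,0,0],[0,0,-1.]])
r.gripper_to(45);r.hold(.5)
p=r.read_state()["ee_pos"]
r.movel([p[0],p[1],130],R,v=80)
r.movel([540,-115,200],R,v=150)
r.hold(.2)
s=r.read_state();f=r.grab_frame("wrist");f["state"]=s;cv2.imwrite("pics/w5.png",f["frame"][:,:,::-1]);W=cloud(f)
print(s["time"],s["ee_pos"],"disc",disc(W,np.array([542.,-150.]),44,58))
g=r.grab_frame("side");cv2.imwrite("pics/s5.png",cv2.resize(g["frame"][220:400,180:360,::-1],None,fx=3,fy=3))
E
```

```text
11.6333 [ 539.09831089 -115.1186481   198.46340897] disc (array([-1.75203886e-03,  1.22025104e-03,  5.07334431e+01]), ((541.7296142578125, -149.80381774902344), 45.02845001220703), 6699)
```

View pics/w5.png

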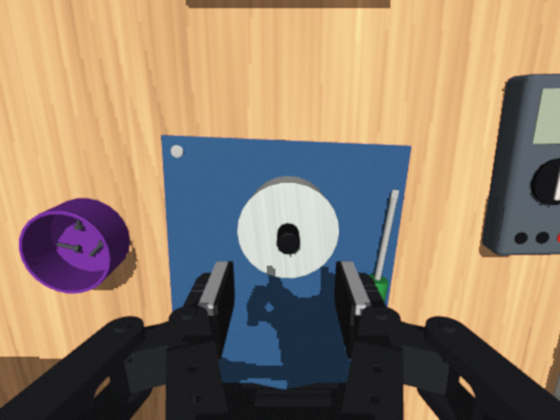

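View pics/s5.png

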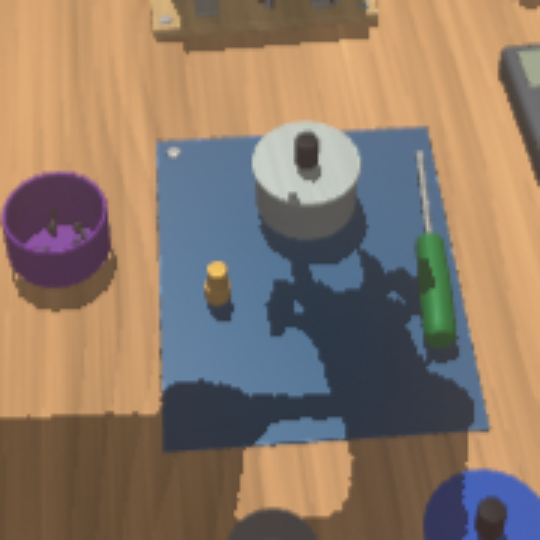

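The cover is seated and level (tilt about 2 mrad), and the fingers are off it. The disc is at (288,228) in the wrist view. Next is the handle.

```bash
python3 - <<'E'
from plant import r
from h import *
R=np.array([[0,1,0],[1,0,0],[0,0,-1.]])
r.movep([533,225,290],R);r.hold(.2)
s=r.read_state();f=r.grab_frame("wrist");f["state"]=s;pickle.dump(f,open("w6.pkl","wb"));cv2.imwrite("pics/w6.png",f["frame"][:,:,::-1]);W=cloud(f)
print(s["time"],s["ee_pos"])
for z0,z1 in((142,165),(100,116)):
    m=(abs(W[...,0]-533)<130)&(abs(W[...,1]-200)<140)&(W[...,2]>z0)&(W[...,2]<z1);p=W[m]
    print(len(p),np.median(p,0),cv2.minAreaRect(p[:,:2].astype(np.float32)))
E
```

```text
13.2583 [533.23371898 223.7868879  289.54531776]
1732 [534.15486397 206.65667728 151.57828836] ((534.0992431640625, 201.74517822265625), (107.28398132324219, 11.706399917602539), 89.55850219726562)
34912 [533.11956995 226.4286566  108.84922068] ((534.0204467773438, 201.15634155273438), (216.0531463623047, 176.412353515625), 89.63494110107422)
```

View pics/w6.png

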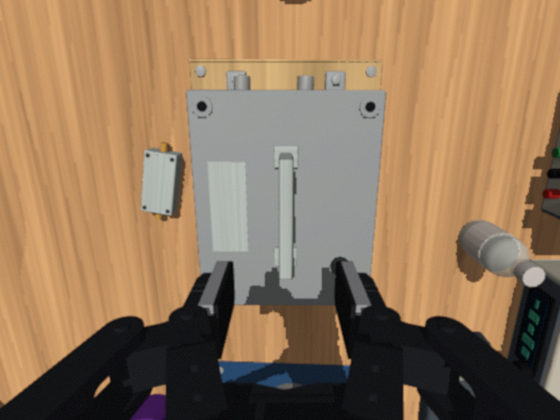

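The bar runs along y at (286,215), with world centre (534.1, 201.4) and yaw about -0.4°. I'll grasp it and then pull up slowly in small steps.

```bash
python3 - <<'E'
from plant import r
from h import *
R=np.array([[0,1,0],[1,0,0],[0,0,-1.]])
c=[534.1,201.4]
r.movep([*c,200],R)
print(r.movel([*c,127],R,v=60,stop_force=8));
r.gripper_to(5,f_grip=90);r.hold(.2)
s=r.read_state();print(s["time"],s["ee_pos"],s["gripper_width"],s["force"])
z=127
for k in range(6):
    z+=1; r.movel([*c,z],R,v=8); s=r.read_state();print(z,round(s["time"],2),s["ee_pos"].round(1),s["force"].round(1),round(s["gripper_width"],1))
E
```

```text
False
15.7333 [534.18022353 201.46764869 127.60054262] 10.545239731131216 [-2.37953653 -1.42204592  6.39609338]
128 16.01 [534.2 201.5 127.6] [ 0.9  1.  -0.6] 10.1
129 16.28 [534.1 201.4 127.7] [ 4.   1.4 -9.8] 10.5
130 16.56 [533.7 200.9 128. ] [  5.6   1.9 -12.4] 10.2
131 16.83 [533.1 200.7 129. ] [  4.2  -0.4 -13.7] 10.4
132 17.11 [533.  201.2 131.6] [  0.1  -0.3 -10.7] 10.1
133 17.38 [533.4 201.4 133.2] [-0.6  0.6 -8.2] 10.1
```

The seal gave at about 14 N without a jump. I'll continue up to a 25 mm gap.

```bash
python3 - <<'E'
from plant import r
from h import *
R=np.array([[0,1,0],[1,0,0],[0,0,-1.]])
c=[534.1,201.4]
for z in (138,143,148,152.5):
    r.movel([*c,z],R,v=8); s=r.read_state();print(z,round(s["time"],2),s["ee_pos"].round(1),s["force"].round(1),round(s["gripper_width"],1))
r.hold(.4);s=r.read_state();print(s["time"],s["ee_pos"],s["force"],np.abs(s["dq"]).max())
f=r.grab_frame("wrist");f["state"]=s;cv2.imwrite("pics/w7.png",f["frame"][:,:,::-1]);W=cloud(f)
m=(abs(W[...,0]-534)<80)&(abs(W[...,1]-250)<55)&(W[...,2]>118)&(W[...,2]<150);p=W[m]
A=np.c_[p[:,:2]-c,np.ones(len(p))];x=np.linalg.lstsq(A,p[:,2],rcond=None)[0];e=abs(A@x-p[:,2]);k=e<3
x=np.linalg.lstsq(A[k],p[k,2],rcond=None)[0];print("lid tilt,z",x,k.sum(),m.sum())
g=r.grab_frame("side");pickle.dump(g,open("s7.pkl","wb"));cv2.imwrite("pics/s7.png",cv2.resize(g["frame"][90:330,170:370,::-1],None,fx=2.5,fy=2.5))
W=cloud(g);m=np.zeros(W.shape[:2],bool);m[130:210,225:305]=1;m&=(W[...,2]>125)&(W[...,2]<145)&(W[...,0]<630)
p=W[m];A=np.c_[p[:,:2]-c,np.ones(len(p))];x=np.linalg.lstsq(A,p[:,2],rcond=None)[0];print("side lid",x,m.sum(),cv2.minAreaRect(p[:,:2].astype(np.float32)))
print("cover",disc(W,np.array([540.,-152.]),44,58))
h=r.grab_frame("scene");cv2.imwrite("pics/c7.png",cv2.resize(h["frame"][130:330,180:420,::-1],None,fx=3,fy=3))
E
```

```text
138 18.16 [535.1 201.8 139.5] [-3.3 -0.1  2.3] 10.3
143 18.93 [533.9 201.3 142.6] [ 0.5  0.1 -4.7] 10.2
148 19.71 [534.1 201.4 148. ] [-0.3  0.6 -5.4] 10.3
152.5 20.43 [534.1 201.4 152.5] [ 0.1 -0.3 -4.4] 10.6
20.825 [534.09659655 201.37369001 152.46584193] [-0.56706391  0.2696727  -4.96272063] 0.002041975486888582
lid tilt,z [-3.08457659e-03  9.27756511e-04  1.33723907e+02] 78429 79424
side lid [3.94618880e-04 3.78654314e-03 1.33318883e+02] 2514 ((531.427978515625, 198.5493621826172), (176.17018127441406, 225.02499389648438), 0.05353732407093048)
cover (array([-1.91934745e-03, -6.97225832e-03,  5.07295021e+01]), ((538.149169921875, -151.72984313964844), 46.460060119628906), 600)
```

View pics/s7.png

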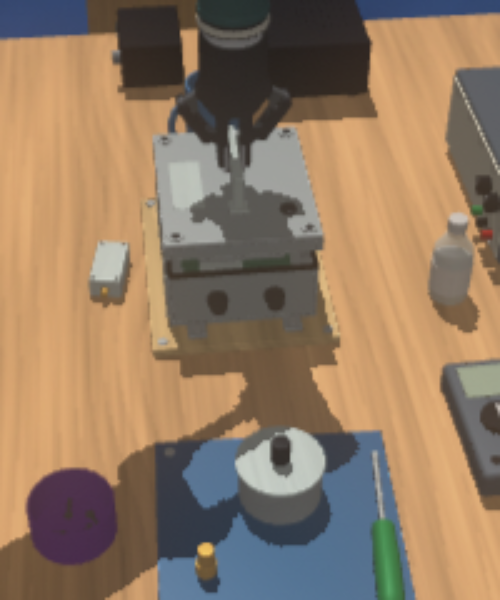

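View pics/w7.png

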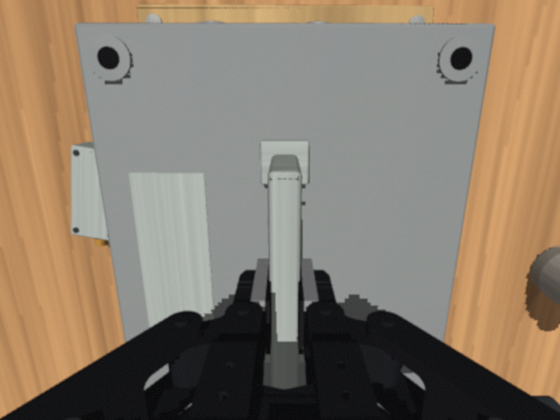

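View pics/c7.png

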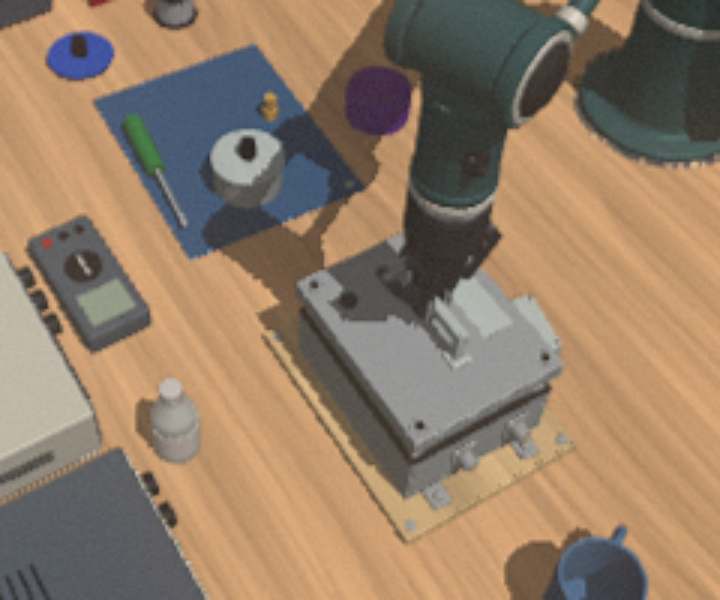

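The lid's top is at 133.6 mm, against 108.9 mm when shut, so the gap is about 24.7 mm. It is level within 4 mrad, and the wrist force of about 4.7 N matches the lid's weight alone. The cover is still seated and the bystanders look untouched, so I'm handing in.

```bash
python3 - <<'E'
from plant import r
r.finish_job();print(r.read_state()["time"])
E
```

```text
the job is handed in; nothing more can be done
the job is handed in; nothing more can be done
```

The cover is on the screw cup and the mast box lid is held over the box by its bow handle, with a gap of about 24.7 mm. I handed the job in at about 21 s of the 50 s allowed.

- **Cover:** I picked the grey aluminium cover up by its knob, set it on the steel cup and let go. After release its disc top was at 50.7 mm (51 mm expected when seated). The tilt was about 2 mrad by the wrist camera. The last check from the side camera read 7 mrad, from far fewer points, still well under the 40 mrad limit.
- **Lid:** The seal gave at about 14 N. As it came free the tool ran up to about 1.5 mm past its commanded height, so the lid stayed far below the 50 mm limit. It is level within about 4 mrad, nearly central over the box and at rest. The wrist force of 4.4 to 5 N is about the lid's own weight, so it should not be touching the box.
- **Everything else:** The bystanders looked unmoved in the pictures, though I did not measure their positions again. I never went near the blue cover or the purple cup.

No check failed. The cameras differ from one another by up to 4 mm in absolute position, so I used the wrist camera's positions for the grasps and the placing.

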